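# Lock the lens carrier on the optical rail with a screwdriver

## Robot

A 6-joint arm with a two-finger parallel gripper is mounted at the origin on the work surface. World frame = base frame: x ahead of the robot, y to its left, z up, the work surface at z = 0. Lengths are in m, angles in rad, forces in N, time in s.
With the tool pointing down it reaches from about 0.35 to 0.8 m from the base axis. Payload 7.3 kg.
Tool frame: the origin (TCP) lies between the finger pads; the fingertips stand 25 mm ahead of it and the grasp point (between the pads) lies 6 mm ahead of it (r.tip_extent is the distance from the TCP to the fingertips, in m); z points along the fingers, y is the direction in which the jaws open and shut (so a half turn about z gives the same grasp; the last joint's range is limited). The gripper opens to 85 mm and grips with 20 to 120 N. Pads are 22 mm wide; open, the fingers measure 114 mm over their backs; the gripper's body (76 mm by 85 mm) begins 54 mm behind the grasp point. The pads swing forward as they close: fully open they stand 13 mm farther back than shut.
Start: joints at [1.178, 0.342, 1.524, -0, 1.275, -0.146], TCP at [0.128, 0.509, 0.223] pointing down, gripper open.
Joint ranges: [-2.53, 2.53], [-0.77, 2.02], [0.04, 2.7], [-1, 4.14], [0.28, 2.66], [-3.11, 3.11]. Speed limits (rad/s): [2.57, 2.57, 3.14, 3.14, 3.14, 3.14].

## Interface

Orientations are given as a unit quaternion [x, y, z, w].
In Python, from workcell import r, command_gripper, optics gives the robot as it stands. The module is installed in compiled form; this text tells all that it offers. Calls block until the motion is done:
- r.reach(position, orientation): joint-space move of the TCP to a pose.
- r.move_straight(position, orientation=None, speed=0.15, max_force=None): straight line of the TCP; orientation=None keeps the orientation; speed is the mean speed in m/s. With max_force (N) it stops when the force on the tool has changed by that much, and returns True; else False.
- r.movej(angles): joint-space move.
- command_gripper(opening, force=None): finger opening in m; force is the grip in N (None keeps the last); returns when the fingers have stopped.
- r.hold(seconds).
- r.solve_ik(position, orientation): joint angles nearest the present ones, or None.
- r.read_state(): the state.
- optics.get_image(name): name is "scene" or "top" or "wrist"; returns (picture, depth): 480x640x3 uint8, red, green, blue; 480x640 float32, m along the optical axis (not along the pixel's ray), 0 where there is no reading.
- optics.camera_model(name): a dict with "K" (3x3 intrinsics, pixels), "k1" (the pictures are not rectified: a ray, as slopes to the right and down, at radius r is drawn at 1 + k1 r^2 times it, then the intrinsics apply), "R" (3x3) and "t" (3): a world point X has camera coordinates R X + t; the wrist camera has in their place "tool_from_camera" (4x4, takes a point from camera to tool coordinates, whose origin is the TCP and whose axes are the flange's). Camera axes: x right, y down, z forward; pixel columns grow to the right and rows downward; lengths in m; the calibration is good to about 2 mm. A picture is of the moment at which its call begins: read the wrist's pose just before it. camera_model takes no time and is no camera call.
A pose or a line that the arm cannot do raises r.PlanningError and nothing moves.
- r.finish_job(): hands the job in, once; it reports no verdict.
The state is a dict: "time_s": time; "joint_positions": joint angles; "dq": joint speeds; "tau": joint torques, N m; "eef_pos": TCP position; "eef_rot": TCP orientation; "contact_force": force on the tool from outside, world axes, zero at the start; "torque": the same for the moment, N m; "grip_width": finger opening in m.
Only numpy, scipy, OpenCV 4.12 (cv2) and the standard library are available. Lean on these libraries where they do the work, as an engineer would, in place of code of your own. Each camera call takes 0.05 s, during which the arm holds its last target.

## Task

Lock the lens carrier to the optical rail: take the orange screwdriver from its blue stand, set its blade in the slot of the steel locking screw, and, pressing the sprung screw down gently but steadily, turn it clockwise until it stops. Do not ram or over-twist the screw or touch the carrier with the fingers; then stand the screwdriver back upright, fully down in its stand. Leave everything else where it is.

Things in the scene. Friction and masses are not known exactly. Their poses are not given: they have to be found in the camera images.
- driver: Slotted screwdriver, 130 mm, 120 g. Origin: centre of the blade's end; z up the shaft. Blade 16 mm wide along its x, 2.2 thick along y, to z = 14; steel shank 8 mm diameter to z = 55; black guard disc 34 diameter, z = 55 to 59, which rests on the stand's top; orange square handle 26 x 26, flats facing its x and y, z = 59 to 125 (grip two opposite flats); cap to z = 130.
- stand: Blue block 70 x 70 mm, 60 mm high, fixed; origin at the centre of its underside. A vertical round 22 mm hole through it, centred and slightly chamfered, takes the driver at any yaw: fully down, the driver's blade end is 5 mm above the stand's underside.
- carrier: Fixed black lens carrier, 90 mm (its x, across the rail) by 180 (its y, along the rail) by 28 high, on the 30 mm high aluminium rail; origin at the centre of its underside, z up. At x = 0, y = +60 mm stands a post with an upright lens, top 134 mm above the origin. At x = 0, y = -55 mm is the locking screw.
- screw_seat (a point): Point on the locking screw's vertical axis, on the carrier's top. Steel screw head 25 mm in diameter; straight slot right across its top, 3.8 mm wide, 4.5 deep, open at both ends. The head's height differs from one carrier to the next and is not reported: its unpressed top is anywhere from 16 to 35 mm above this point. Keep the driver's force on it, push and twist together, below 30 N.
- lock_screw (a joint): Screw turn in rad, clockwise from above: 0 unlocked (start, slot along the carrier's x), 1.3 end stop, locked. Sprung: gives from about 6 N down-push, +1 N/mm, bottoms at 6 mm (12 N). Bayonet: unless pushed nearly to the bottom (5.3 mm, 11.3 N) it is blocked at about 0.16 rad; there it turns easily (0.03 Nm). Let go at the end, it springs up, locked. Red dot: unlocked direction, green: locked.
- tray: Grey parts tray with two compartments holding black knobs, 90 x 120 x 30 mm, fixed; origin at the centre of its underside. Not needed.
- slit: Bystander: black slit plate on a short post and a square steel foot, 122 mm high, loose; origin at the centre of its underside.
- lens_cell: Bystander: spare lens in a flat black ring 64 mm in diameter, 12 mm high, lying loose on the table; origin at the centre of its underside.
- post: Bystander: brass post 16 mm in diameter with a wider head, about 60 mm high, standing loose; origin at the centre of its underside.
Mind the look-alikes: they are no part of the job. There is more than one size of the driver; the one meant has the size given above.

How it is judged:
By the outcome, as a careful person would: the job done as asked, in the order asked, and still so for the second after the job is handed in, with the robot touching nothing.
It also fails if it takes over 72 s, if anything falls off the work surface, if the arm or the gripper's body presses on something with over 40 N, if the wrist force passes 120 N, or if a joint passes its speed limit or range.

## Working session

There is one attempt and no reset: what is moved stays moved. The work goes in short steps, each a Python script; the robot and the scene stay as the last script left them, time stands still between calls to the robot, and variables do not carry over. Pictures are saved under pics/ and viewed, and the job is handed in when it is done.

```bash
mkdir -p pics; cat > h.py <<'E'
import numpy as np, cv2
from workcell import r, command_gripper, optics
from scipy.spatial.transform import Rotation as Ro
def save(n,im): cv2.imwrite(f'pics/{n}.png',im[:,:,::-1])
E
python3 - <<'E'
from h import *
for n in ['scene','top','wrist']:
    s=r.read_state()
    im,d=optics.get_image(n); save(n+'0',im); np.savez(f'{n}0.npz',im=im,d=d,p=s['eef_pos'],q=s['eef_rot'])
    m=optics.camera_model(n); print(n,{k:np.round(v,4).tolist() for k,v in m.items()})
print(s); print(r.tip_extent)
E
```

```text
scene {'K': [[437.4742, 0.0, 323.2365], [0.0, 437.4742, 244.8144], [0.0, 0.0, 1.0]], 'k1': 0.0144, 'R': [[0.643, 0.7656, -0.0199], [0.5172, -0.4532, -0.726], [-0.5649, 0.4565, -0.6874]], 't': [-0.3653, -0.2387, 1.1922]}
top {'K': [[566.6633, 0.0, 316.888], [0.0, 566.6633, 244.3104], [0.0, 0.0, 1.0]], 'k1': -0.0273, 'R': [[0.021, -0.9997, -0.0104], [-0.9925, -0.0196, -0.1203], [0.1201, 0.0128, -0.9927]], 't': [-0.0051, 0.5934, 1.0852]}
wrist {'K': [[353.8498, 0.0, 318.525], [0.0, 353.8498, 237.4987], [0.0, 0.0, 1.0]], 'k1': -0.0119, 'tool_from_camera': [[-0.0002, -0.9637, -0.267, 0.067], [1.0, -0.0001, -0.0003, 0.0011], [0.0003, -0.267, 0.9637, -0.1513], [0.0, 0.0, 0.0, 1.0]]}
{'time_s': 0.1, 'joint_positions': array([ 1.17800183e+00,  3.42640831e-01,  1.52490937e+00,  9.66535829e-06,
        1.27539811e+00, -1.45976929e-01]), 'dq': array([ 0.00076115, -0.00098343, -0.00281945, -0.00078592,  0.0014127 ,
       -0.0009184 ]), 'tau': array([ 1.87326565e-03, -4.34446228e+01, -2.46498406e+01, -2.02771362e-04,
        4.59160525e-03, -2.52236525e-06]), 'eef_pos': array([0.12809138, 0.50876112, 0.22240603]), 'eef_rot': array([ 1.23097147e-01,  9.92394394e-01, -6.52151065e-04, -1.84852244e-04]), 'contact_force': array([ 0.66638111,  0.51822825, -0.66295843]), 'torque': array([ 0.02681344, -0.01246415,  0.00193751]), 'grip_width': 0.08585928126742308}
0.025
```

View pics/scene0.png

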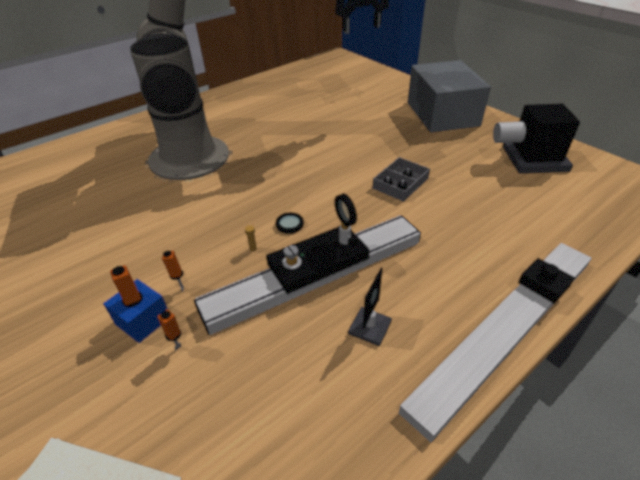

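View pics/top0.png

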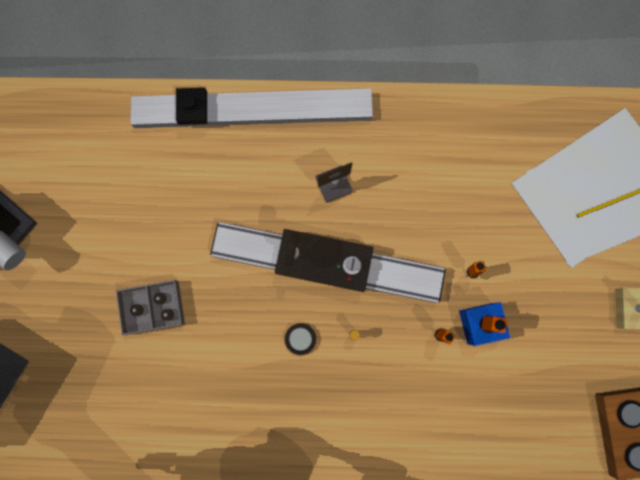

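View pics/wrist0.png

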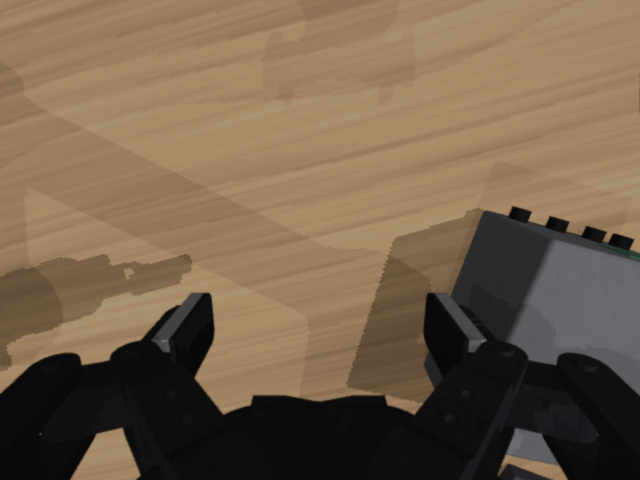

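Top view: carrier at about (325,260) with its screw at (352,265), blue stand at (485,324) with the full-size driver (cap about (493,324)). Two smaller drivers stand loose at (445,336) and (477,269), close to the stand. Next I compute positions.

```bash
cat >> h.py <<'E'
def cloud(n,d,p=None,q=None):
    m=optics.camera_model(n); K=np.array(m['K']);k1=m['k1']
    v,u=np.mgrid[0:480,0:640].astype(float)
    xd=(u-K[0,2])/K[0,0]; yd=(v-K[1,2])/K[1,1]
    rd=np.hypot(xd,yd); rr=rd.copy()
    for _ in range(10): rr=rd/(1+k1*rr**2)
    s=np.where(rd>0,rr/np.maximum(rd,1e-9),1)
    P=np.stack([xd*s*d,yd*s*d,d],-1)
    if n=='wrist':
        T=np.array(m['tool_from_camera']); P=P@T[:3,:3].T+T[:3,3]
        P=P@Ro.from_quat(q).as_matrix().T+p
    else:
        P=(P-np.array(m['t']))@np.array(m['R'])
    P[d<=0]=np.nan
    return P
E
python3 - <<'E'
from h import *
f=np.load('top0.npz');im=f['im'];P=cloud('top',f['d']);np.save('topP.npy',P)
hsv=cv2.cvtColor(im,cv2.COLOR_RGB2HSV);H,S,V=cv2.split(hsv)
reg=np.zeros((480,640),bool);reg[220:380,400:540]=1
blue=reg&(H>105)&(H<130)&(S>150)&(P[...,2]>0.05)&(P[...,2]<.07)
Q=P[blue];print('blue n',len(Q),np.nanmedian(Q[:,2]));print(cv2.minAreaRect((Q[:,:2]*1000).astype(np.float32)))
org=(reg&(S>180)&((H<12))&(V>60)).astype(np.uint8)
n,l,st,c=cv2.connectedComponentsWithStats(org)
for i in range(1,n):
    if st[i,4]>20:
        Q=P[l==i];z=np.nanmax(Q[:,2]);T=Q[Q[:,2]>z-.006];print(st[i],c[i],'zmax',z,'top mean',np.nanmean(T,0),len(T))
# carrier
reg=np.zeros((480,640),bool);reg[220:300,260:385]=1
Q=P[reg&(V<70)&(P[...,2]>.05)&(P[...,2]<.065)]
print('carrier',len(Q),np.median(Q[:,2]),cv2.minAreaRect((Q[:,:2]*1000).astype(np.float32)))
Q=P[255:277,342:364].reshape(-1,3);Q=Q[Q[:,2]>.07];print('screw',len(Q),np.mean(Q,0),np.percentile(Q[:,2],[5,25,50,75,95]))
for nm,(u0,u1,v0,v1) in dict(slit=(310,360,155,205),post=(345,365,325,345),cell=(280,320,320,358),tray=(110,190,275,340)).items():
    Q=P[v0:v1,u0:u1].reshape(-1,3);Q=Q[Q[:,2]>.008];print(nm,Q.min(0),Q.max(0))
cv2.imwrite('pics/topz.png',cv2.resize(im[220:380,400:540,::-1],None,fx=5,fy=5,interpolation=cv2.INTER_CUBIC)[:600,:])
cv2.imwrite('pics/topc.png',cv2.resize(im[215:305,260:390,::-1],None,fx=6,fy=6,interpolation=cv2.INTER_CUBIC))
E
```

```text
blue n 915 0.05805050460241452
((445.1329040527344, -321.3272705078125), (67.85423278808594, 70.79330444335938), 13.865567207336426)
carrier 3485 0.05629316612446031 ((561.9255981445312, -6.37396240234375), (179.30487060546875, 89.21893310546875), 79.35655212402344)
screw 144 [ 0.55130067 -0.06031517  0.08692161] [0.08203123 0.08521572 0.08730964 0.08885384 0.0909022 ]
slit [ 0.68572873 -0.06013207  0.00802642] [0.7622303  0.0142036  0.12538709]
post [ 0.40882881 -0.07728497  0.05187395] [ 0.42787461 -0.05804798  0.06321256]
cell [0.37492437 0.00698309 0.00801127] [0.43797728 0.0688827  0.01683316]
tray [0.40841098 0.26948555 0.00803326] [0.51821249 0.4047164  0.03442171]
```

View pics/topz.png

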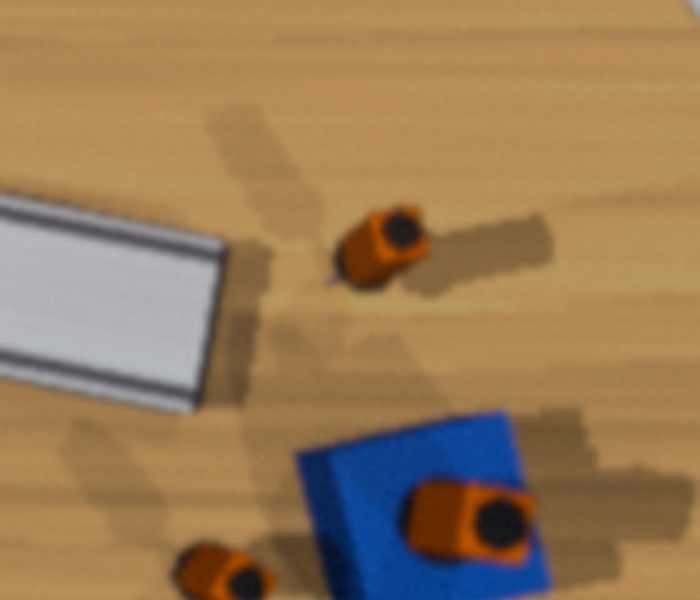

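View pics/topc.png

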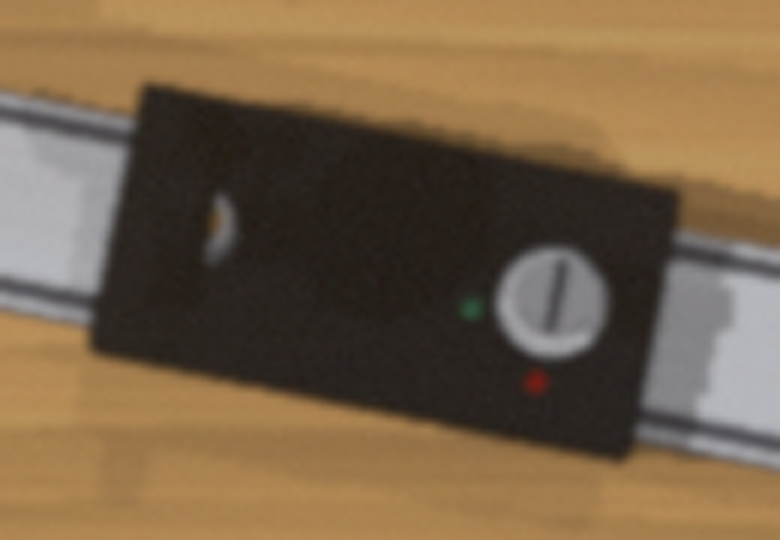

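```bash
python3 - <<'E'
from h import *
P=np.load('topP.npy');im=np.load('top0.npz')['im']
for nm,(u0,u1,v0,v1) in dict(drv=(475,515,308,342),s1=(432,458,322,345),s2=(464,490,258,280)).items():
    Q=P[v0:v1,u0:u1].reshape(-1,3);z=np.nanpercentile(Q[:,2],99.5);T=Q[Q[:,2]>z-.006];print(nm,z,T.mean(0),len(T))
    T=Q[Q[:,2]>.03];print(T.min(0),T.max(0)) 
for n in ['scene','top']:
    m=optics.camera_model(n);print(-np.array(m['R']).T@m['t'])
# slot direction in top image: dark pixels in head
s=r.read_state();print(Ro.from_quat(s['eef_rot']).as_matrix().round(3))
def down(yaw): # tool x axis direction yaw
    c,s_=np.cos(yaw),np.sin(yaw);return Ro.from_matrix(np.array([[c,s_,0],[s_,-c,0],[0,0,-1]])).as_quat()
for yaw in np.radians([-180,-90,0,45,90,135,194,150]):
    for pos in [(.445,-.321,.106),(.551,-.060,.186),(.445,-.321,.2)]:
        q=r.solve_ik(np.array(pos),down(yaw));print(np.degrees(yaw).round(),pos,None if q is None else np.round(q,2))
E
cat >> h.py <<'E'
def down(yaw):
    c,s=np.cos(yaw),np.sin(yaw);return Ro.from_matrix(np.array([[c,s,0],[s,-c,0],[0,0,-1]])).as_quat()
E
```

```text
drv 0.13567867951832693 [ 0.44416836 -0.32131798  0.13256135] 105
[ 0.41161496 -0.36489091  0.05215383] [ 0.4750405  -0.29617941  0.13813624]
s1 0.10128502718012927 [ 0.42014074 -0.23783597  0.09767579] 56
[ 0.40679352 -0.25146497  0.03720744] [ 0.43457227 -0.22266004  0.10222754]
s2 0.09930902073244907 [ 0.55011264 -0.29678876  0.09654456] 75
[ 0.53205028 -0.30841518  0.03962671] [ 0.56138508 -0.28638129  0.10216784]
[ 1.03182439 -0.37276501  0.63886883]
[ 0.45879088 -0.00738264  1.14862308]
[[-0.97   0.244 -0.   ]
 [ 0.244  0.97  -0.001]
 [ 0.    -0.001 -1.   ]]
-180.0 (0.445, -0.321, 0.106) [-0.76  0.5   1.62 -0.    1.02 -2.34]
-180.0 (0.551, -0.06, 0.186) [-0.25  0.43  1.5  -0.    1.21 -1.82]
-180.0 (0.445, -0.321, 0.2) [-0.76  0.4   1.5  -0.    1.24 -2.34]
-90.0 (0.445, -0.321, 0.106) [-0.76  0.5   1.62 -0.    1.02  2.38]
-90.0 (0.551, -0.06, 0.186) [-0.25  0.43  1.5  -0.    1.21  2.89]
-90.0 (0.445, -0.321, 0.2) [-0.76  0.4   1.5  -0.    1.24  2.38]
0.0 (0.445, -0.321, 0.106) [-0.76  0.5   1.62 -0.    1.02  0.81]
0.0 (0.551, -0.06, 0.186) [-0.25  0.43  1.5  -0.    1.21  1.32]
0
[... 345 characters left out ...]
186) [-0.25  0.43  1.5  -0.    1.21 -0.25]
90.0 (0.445, -0.321, 0.2) [-0.76  0.4   1.5  -0.    1.24 -0.76]
135.0 (0.445, -0.321, 0.106) [-0.76  0.5   1.62 -0.    1.02 -1.55]
135.0 (0.551, -0.06, 0.186) [-0.25  0.43  1.5  -0.    1.21 -1.03]
135.0 (0.445, -0.321, 0.2) [-0.76  0.4   1.5  -0.    1.24 -1.55]
194.0 (0.445, -0.321, 0.106) [-0.76  0.5   1.62 -0.    1.02 -2.58]
194.0 (0.551, -0.06, 0.186) [-0.25  0.43  1.5  -0.    1.21 -2.06]
194.0 (0.445, -0.321, 0.2) [-0.76  0.4   1.5  -0.    1.24 -2.58]
150.0 (0.445, -0.321, 0.106) [-0.76  0.5   1.62 -0.    1.02 -1.81]
150.0 (0.551, -0.06, 0.186) [-0.25  0.43  1.5  -0.    1.21 -1.29]
150.0 (0.445, -0.321, 0.2) [-0.76  0.4   1.5  -0.    1.24 -1.81]
```

```bash
python3 - <<'E'
from h import *
r.reach(np.array([.445,-.321,.27]),down(np.radians(90)))
s=r.read_state();im,d=optics.get_image('wrist');save('w1',im);np.savez('w1.npz',im=im,d=d,p=s['eef_pos'],q=s['eef_rot'])
print(s['time_s'],s['eef_pos'],s['joint_positions'])
E
```

```text
3.2667 [ 0.44537992 -0.32035467  0.26997237] [-7.63364930e-01  3.54689767e-01  1.37457045e+00  1.75238959e-04
  1.41244659e+00 -7.64580377e-01]
```

View pics/w1.png

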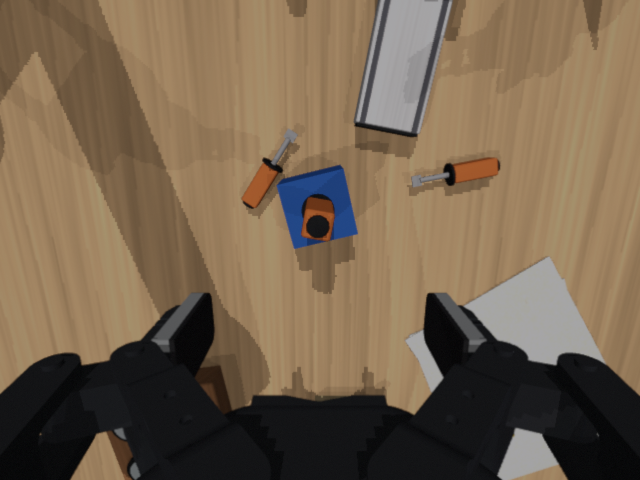

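The wrist view shows the target driver's cap at (318,226) on the stand, with the smaller drivers at (265,185) and (470,170). Next is the handle centre and yaw.

```bash
python3 - <<'E'
from h import *
f=np.load('w1.npz');im=f['im'];P=cloud('wrist',f['d'],f['p'],f['q'])
H,S,V=cv2.split(cv2.cvtColor(im,cv2.COLOR_RGB2HSV))
reg=np.zeros((480,640),bool);reg[160:255,270:365]=1
Q=P[reg&(H>105)&(H<130)&(S>120)&(P[...,2]>.052)&(P[...,2]<.068)]
print('stand',len(Q),np.median(Q[:,2]),cv2.minAreaRect((Q[:,:2]*1e3).astype(np.float32)))
Q=P[reg&(P[...,2]>.128)];print('cap+top',len(Q),Q.mean(0),(Q.min(0)+Q.max(0))/2,Q.max(0)-Q.min(0))
Q=P[reg&(P[...,2]>.119)];print(cv2.minAreaRect((Q[:,:2]*1e3).astype(np.float32)))
for a,b in [(.07,.085),(.085,.1),(.1,.119)]:
    Q=P[reg&(H<20)&(S>150)&(P[...,2]>a)&(P[...,2]<b)];print(a,len(Q),Q.mean(0),cv2.minAreaRect((Q[:,:2]*1e3).astype(np.float32)))
    # front flat line fit
    l=cv2.fitLine((Q[:,:2]*1e3).astype(np.float32),cv2.DIST_HUBER,0,.01,.01).ravel();print(np.degrees(np.arctan2(l[1],l[0])),l)
cv2.imwrite('pics/w1z.png',cv2.resize(im[160:260,260:380,::-1],None,fx=6,fy=6,interpolation=cv2.INTER_CUBIC))
E
```

```text
stand 3129 0.060368129694309686 ((445.05718994140625, -321.9542236328125), (69.17704772949219, 70.16156768798828), 13.810164451599121)
cap+top 852 [ 0.4451905  -0.32076281  0.1324875 ] [ 0.44523337 -0.32165804  0.13256465] [0.02805563 0.0272358  0.00907549]
((445.1492614746094, -321.8445129394531), (26.427040100097656, 25.826414108276367), 79.39266967773438)
0.07 63 [ 0.44659792 -0.3091916   0.07777392] ((446.75982666015625, -309.5105895996094), (1.9007203578948975, 24.06753921508789), 82.64432525634766)
-9.495978 [ 9.8629719e-01 -1.6497838e-01  4.4452448e+02 -3.0877042e+02]
0.085 69 [ 0.44694739 -0.30925391  0.09268838] ((446.85723876953125, -309.61224365234375), (2.3569183349609375, 24.771028518676758), 83.21664428710938)
-10.265581 [ 9.8399228e-01 -1.7821115e-01  4.4515790e+02 -3.0883890e+02]
0.1 105 [ 0.44667932 -0.30920012  0.10985583] ((446.7912902832031, -309.5673522949219), (2.602297067642212, 24.742313385009766), 84.3082504272461)
-9.800222 [ 9.8540723e-01 -1.7021333e-01  4.4680930e+02 -3.0907205e+02]
```

View pics/w1z.png

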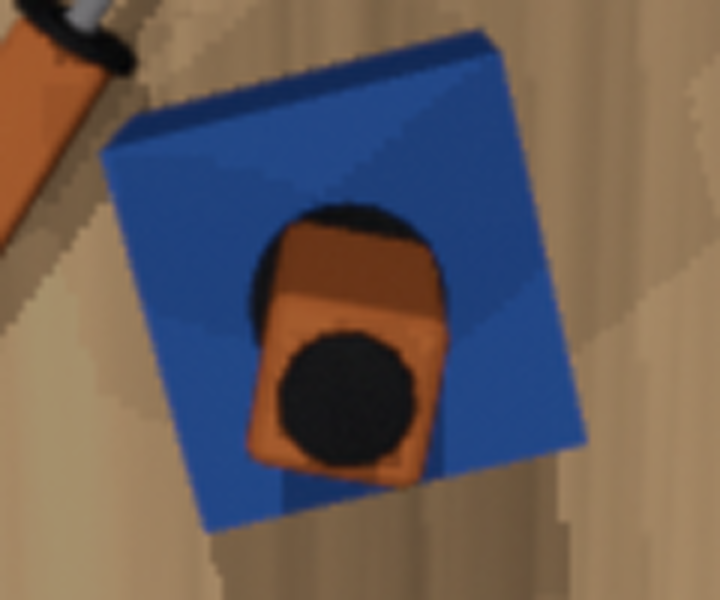

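```bash
python3 - <<'E'
from h import *
command_gripper(.055,force=80)
q=down(np.radians(80))
r.reach(np.array([.4452,-.3217,.20]),q)
print(r.move_straight(np.array([.4452,-.3217,.108]),q,speed=.08,max_force=8))
s=r.read_state();print(s['time_s'],s['eef_pos'],s['contact_force'])
command_gripper(.0,force=80)
s=r.read_state();print(s['time_s'],s['eef_pos'],s['contact_force'],s['torque'],s['grip_width'])
print(r.move_straight(np.array([.4452,-.3217,.215]),q,speed=.1,max_force=15))
s=r.read_state();print(s['time_s'],s['eef_pos'],s['contact_force'],s['grip_width'])
for n in ['scene','top','wrist']:
    im,d=optics.get_image(n);save(n+'2',im);np.savez(n+'2.npz',im=im,d=d,p=s['eef_pos'],q=s['eef_rot'])
m=optics.camera_model('scene');c=np.array(m['R'])@np.array([.4452,-.3217,.15])+m['t'];u=(m['K']@c)/c[2];print(u)
u,v=int(u[0]),int(u[1])
im=np.load('scene2.npz')['im'];u0=max(u-40,0);cv2.imwrite('pics/s2z.png',cv2.resize(im[v-50:v+40,u0:u0+90,::-1],None,fx=6,fy=6,interpolation=cv2.INTER_CUBIC))
E
```

```text
False
5.4083 [ 0.44548508 -0.32195137  0.10854183] [-0.13163596 -0.04815785 -0.60626655]
5.7833 [ 0.44541828 -0.32195037  0.10870282] [-1.0492519   0.16698973  5.73113412] [0.09106384 0.10196813 0.00462236] 0.02390268093519042
False
7.0 [ 0.44489847 -0.32141166  0.21421039] [ 0.18452025 -0.40303923 -1.7269583 ] 0.023683669628230482
[115.29679835 262.80655438   1.        ]
```

View pics/s2z.png

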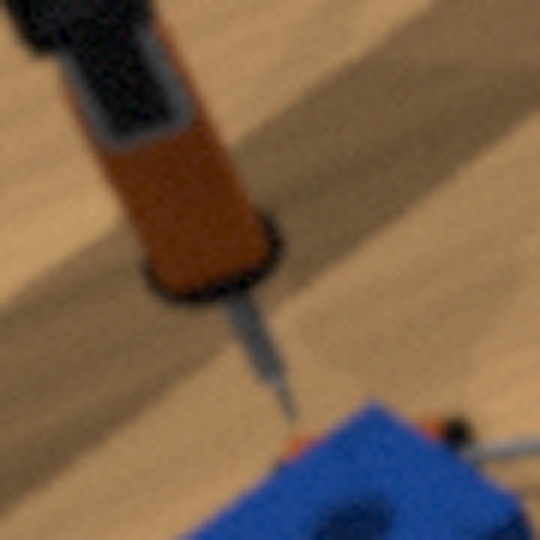

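View pics/scene2.png

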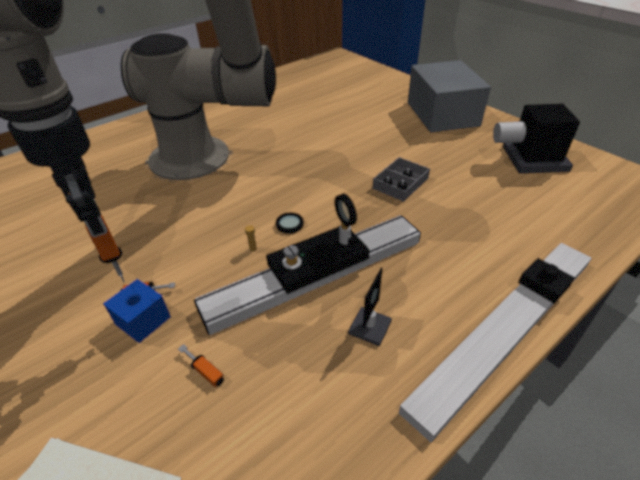

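View pics/wrist2.png

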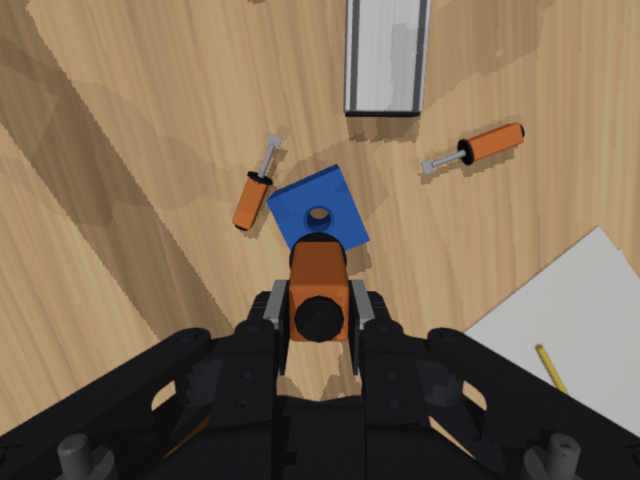

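The blade looks thin from the scene camera (azimuth about 175°), so it lies along the jaw direction at about -10°, nearly parallel to the slot. The two small drivers are lying down. I'll check whether they fell before I came near, then look at the screw.

```bash
python3 - <<'E'
from h import *
f=np.load('w1.npz');P=cloud('wrist',f['d'],f['p'],f['q']);print('small drivers z at t=3.3', [np.nanmedian(P[v-2:v+3,u-2:u+3,2]).round(4) for u,v in [(262,185),(475,170)]])
q=down(np.radians(79.4))
x=np.array([np.cos(np.radians(79.4)),np.sin(np.radians(79.4)),0])
r.reach(np.array([.5518,-.0605,.26])-.045*x,q)
r.hold(.3)
s=r.read_state();im,d=optics.get_image('wrist');save('w3',im);np.savez('w3.npz',im=im,d=d,p=s['eef_pos'],q=s['eef_rot'])
print(s['time_s'],s['eef_pos'],s['contact_force'],s['torque'])
P=cloud('wrist',d,s['eef_pos'],s['eef_rot']);np.save('w3P.npy',P)
H,S,V=cv2.split(cv2.cvtColor(im,cv2.COLOR_RGB2HSV))
near=np.hypot(P[...,0]-.5518,P[...,1]+.0605)
for a in np.arange(.05,.1,.004): print(round(a,3),((near<.03)&(P[...,2]>a)&(P[...,2]<=a+.004)).sum(),end='; ')
c=np.argwhere((near<.02)&(P[...,2]>.06));print(c.mean(0));v,u=c.mean(0).astype(int)
cv2.imwrite('pics/w3z.png',cv2.resize(im[max(v-50,0):v+50,u-60:u+60,::-1],None,fx=6,fy=6,interpolation=cv2.INTER_CUBIC));print(u,v)
E
```

```text
small drivers z at t=3.3 [np.float64(0.022), np.float64(0.0218)]
8.4083 [ 0.54324791 -0.10575305  0.25976838] [-0.62626444 -0.05802122 -1.27308311] [-0.00774721 -0.0054512  -0.02234326]
0.05 0; 0.054 621; 0.058 1742; 0.062 0; 0.066 0; 0.07 0; 0.074 0; 0.078 1; 0.082 98; 0.086 397; 0.09 140; 0.094 0; 0.098 0; [164.06641604 318.43483709]
318 164
```

View pics/w3z.png

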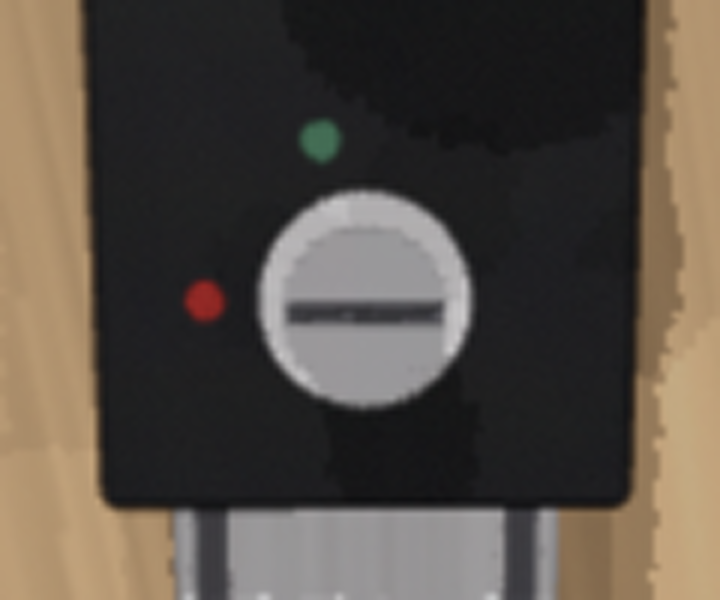

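View pics/w3.png

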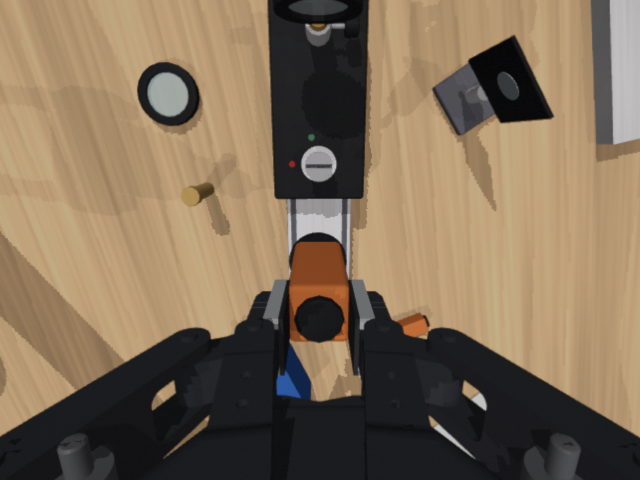

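```bash
python3 - <<'E'
from h import *
f=np.load('w3.npz');im=f['im'];P=np.load('w3P.npy');g=cv2.cvtColor(im,cv2.COLOR_RGB2GRAY)
near=np.hypot(P[...,0]-.5518,P[...,1]+.0605)
print('deck',np.median(P[(near<.04)&(P[...,2]<.065)&(P[...,2]>.045)][:,2]))
H=(near<.025)&(P[...,2]>.07)
inner=H&(near<.010);ring=H&(near>.0135)
print('inner z',np.median(P[inner][:,2]),'ring z',np.median(P[ring][:,2]),inner.sum(),ring.sum(), 'max r',near[H].max())
q=P[H];print('head ctr',(q.min(0)+q.max(0))/2,q.max(0)-q.min(0), cv2.minEnclosingCircle((q[:,:2]*1e3).astype(np.float32)))
print(g[152:178,318]); print(g[166,300:338]); print(np.round(P[150:180,318,2]*1e3).astype(float))
# slot pixels
cols=[];
for u in range(307,331):
    col=255-g[156:174,u].astype(float);w=np.clip(col-150,0,None)
    if w.sum()>0: cols.append((u,156+(w*np.arange(18)).sum()/w.sum(),w.sum()))
for c in cols: print(np.round(c,1),end=' ')
E
```

```text
deck 0.05841765937774007
inner z 0.08920360887257568 ring z nan 396 0 max r 0.013100551845643424
head ctr [ 0.55196414 -0.06060534  0.08605473] [0.0248074  0.02505547 0.01126879] ((551.9832153320312, -60.58250045776367), 12.943177223205566)
[145 151 153 153 153 153 153 153 153 153 153 148  98  59  53  66 127 150
 153 154 153 153 153 153 153 153]
[ 48 120 177 183 179 132  76  61  61  55  57  57  58  57  58  73  72  56
  53  54  60  55  54  54  54  57  56  56  55  58  75 101 170 192 194 188
  94  35]
[60. 60. 89. 90. 90. 91. 89. 90. 88. 91. 90. 90. 90. 91. 86. 86. 86. 86.
 90. 90. 89. 90. 91. 90. 90. 90. 89. 88. 89. 90.]
[307.  165.8 114. ] [308.  165.9 121. ] [309.  165.9 128. ] [310.  165.7 115. ] [311.  165.7 113. ] [312.  165.7 112. ] [313.  165.7 115. ] [314.  165.7 123. ] [315.  165.7 103. ] [316.  165.7 105. ] [317.  165.8 140. ] [318.  165.9 144. ] [319.  165.8 145. ] [320.  165.9 129. ] [321.  165.9 133. ] [322.  165.9 134. ] [323.  165.9 136. ] [324.  165.9 133. ] [325.  165.8 117. ] [326.  165.8 122. ] [327.  165.7 127. ] [328.  165.7 127. ] [329.  165.7 124. ] [330.  165.6 102. ]
  return _methods._mean(a, axis=axis, dtype=dtype,
  ret = ret.dtype.type(ret / rcount)
```

```bash
python3 - <<'E'
from h import *
q=down(np.radians(79.4))
t=np.array([.5519,-.0608,.215])
r.move_straight(t,q,speed=.08); r.hold(.3)
s=r.read_state();print(s['time_s'],s['eef_pos'],Ro.from_quat(s['eef_rot']).as_matrix().round(4).tolist(),s['contact_force'],s['torque'])
e=t-s['eef_pos'];t2=t+e;t2[2]=.197
r.move_straight(t2,q,speed=.04);r.hold(.2)
s=r.read_state();print(s['time_s'],s['eef_pos'],s['contact_force'],s['torque'])
t2[2]=.185
print(r.move_straight(t2,q,speed=.01,max_force=4))
s=r.read_state();print(s['time_s'],s['eef_pos'],s['contact_force'],s['torque'])
for n in ['scene']:
    im,d=optics.get_image(n);save(n+'4',im)
    cv2.imwrite('pics/s4z.png',cv2.resize(im[180:300,230:390,::-1],None,fx=5,fy=5,interpolation=cv2.INTER_CUBIC))
E
```

```text
9.7 [ 0.55196609 -0.06107285  0.21523094] [[0.1843, 0.9829, 0.0005], [0.9829, -0.1843, -0.0002], [-0.0001, 0.0005, -1.0]] [-0.17253484  0.82904782 -1.0839173 ] [-0.04533258 -0.0279114   0.0464633 ]
10.5 [ 0.55196718 -0.06055721  0.19724324] [-0.78278457  0.1235558  -0.68760068] [ 0.04915832 -0.06326947  0.04460171]
True
11.375 [ 0.55185887 -0.06051626  0.18782043] [-0.19348343 -0.39619633  4.69713891] [-0.04196794 -0.00797289 -0.03529135]
```

View pics/s4z.png

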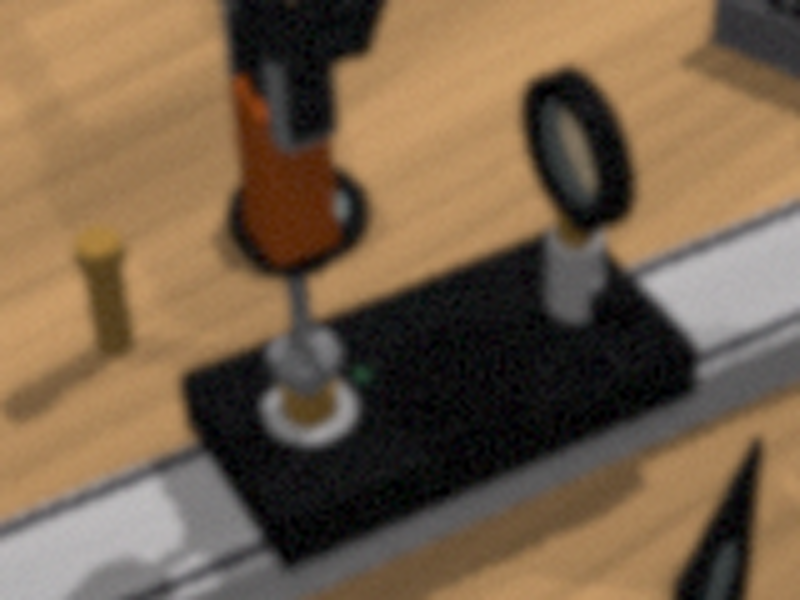

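Contact came at TCP z 0.1878, as predicted for the slot floor, not the head's top (0.1927), so the blade is in the slot. Now I press in small steps.

```bash
cat >> h.py <<'E'
def fz(n=5):
    a=[]
    for _ in range(n):
        r.hold(.02);s=r.read_state();a.append(np.r_[s['contact_force'],s['torque'][2],s['eef_pos']])
    return np.mean(a,0),s['time_s']
E
python3 - <<'E'
from h import *
q=down(np.radians(79.4))
c=np.array([.55184,-.06052,.1870])   # command xy
for i in range(30):
    st=r.move_straight(c,q,speed=.006 if i else .004,max_force=9)
    m,t=fz()
    print(round(t,2),'cmd',round(c[2],4),'z',m[6].round(5),'xy',m[4:6].round(5),'F',m[:3].round(2),'Tz',m[3].round(3),st)
    if m[2]+1>12.6 or st or c[2]<.1790: break
    c[2]-= .001 if m[2]+1<10.2 else .0003
np.save('c.npy',c)
E
```

```text
11.8 cmd 0.187 z 0.18718 xy [ 0.55193 -0.06054] F [-0.58 -0.2   4.96] Tz 0.005 False
12.2 cmd 0.186 z 0.18625 xy [ 0.55194 -0.06054] F [-0.8   0.09  6.13] Tz 0.005 False
12.6 cmd 0.185 z 0.18537 xy [ 0.55196 -0.06054] F [-0.73  0.35  7.04] Tz -0.004 False
13.0 cmd 0.184 z 0.18453 xy [ 0.552   -0.06056] F [-0.9   0.23  7.5 ] Tz -0.016 False
13.4 cmd 0.183 z 0.18367 xy [ 0.55203 -0.06056] F [-1.33  0.36  8.13] Tz -0.011 False
13.8 cmd 0.182 z 0.18281 xy [ 0.55205 -0.06057] F [-1.48  0.15  9.69] Tz 0.023 False
14.13 cmd 0.1817 z 0.18255 xy [ 0.55207 -0.06057] F [-1.57 -0.01  9.94] Tz -0.016 False
14.47 cmd 0.1814 z 0.1823 xy [ 0.55207 -0.06057] F [-1.72  0.48  9.95] Tz -0.026 False
14.8 cmd 0.1811 z 0.18206 xy [ 0.55209 -0.06059] F [-1.69  0.68  9.85] Tz 0.014 False
15.13 cmd 0.1808 z 0.182 xy [ 0.55216 -0.06059] F [-1.93  0.71 11.28] Tz -0.01 False
15.47 cmd 0.1805 z 0.18196 xy [ 0.55223 -0.06059] F [-2.05  0.46 13.04] Tz 0.008 False
```

```bash
cat >> h.py <<'E'
def yawof(s):
    M=Ro.from_quat(s['eef_rot']).as_matrix();return np.degrees(np.arctan2(M[1,0],M[0,0]))
def rep(c,y):
    m,t=fz();s=r.read_state()
    print(round(t,2),'cmdyaw',round(y,1),'yaw',yawof(s).round(2),'z',m[6].round(5),'xy',m[4:6].round(5),'F',m[:3].round(2),'Tz',m[3].round(3),'tau6',s['tau'][5].round(3))
    return m,t,yawof(s)
E
python3 - <<'E'
from h import *
c=np.load('c.npy')
rep(c,79.4)
for y in [77.4,72.4,67.4,62.4,57.4]:
    st=r.move_straight(c,down(np.radians(y)),speed=.05)
    m,t,_=rep(c,y)
    if abs(m[3])>.1 or m[2]>17: print('stop');break
E
```

```text
15.55 cmdyaw 79.4 yaw 79.4 z 0.18196 xy [ 0.55222 -0.06058] F [-2.51  0.66 12.96] Tz -0.013 tau6 -0.003
15.88 cmdyaw 77.4 yaw 77.41 z 0.18196 xy [ 0.55228 -0.06061] F [-1.88  0.8  12.58] Tz 0.008 tau6 0.025
16.22 cmdyaw 72.4 yaw 72.4 z 0.18198 xy [ 0.55257 -0.06071] F [-1.12  0.28 12.2 ] Tz 0.005 tau6 0.022
16.55 cmdyaw 67.4 yaw 67.4 z 0.18199 xy [ 0.55264 -0.06076] F [-1.15  0.07 12.08] Tz 0.032 tau6 0.028
16.88 cmdyaw 62.4 yaw 62.4 z 0.18199 xy [ 0.5527  -0.06078] F [-0.72  0.05 11.8 ] Tz 0.034 tau6 0.029
17.22 cmdyaw 57.4 yaw 57.4 z 0.18199 xy [ 0.55274 -0.06084] F [-0.49  0.08 12.15] Tz 0.02 tau6 0.029
```

```bash
python3 - <<'E'
from h import *
c=np.load('c.npy');c[2]-=.0001
y=57.4
while y>-12:
    y-= 5 if y>12 else 1.0
    st=r.move_straight(c,down(np.radians(y)),speed=.05)
    m,t,_=rep(c,y)
    if r.read_state()['tau'][5]>.07 or m[2]>16 or m[2]<10.7: print('stop');break
np.save('c.npy',c);np.save('y.npy',y)
E
```

```text
17.55 cmdyaw 52.4 yaw 52.4 z 0.18199 xy [ 0.55281 -0.06089] F [-0.94 -0.35 12.15] Tz 0.018 tau6 0.03
17.88 cmdyaw 47.4 yaw 47.4 z 0.18199 xy [ 0.55284 -0.06093] F [-0.79 -0.43 11.64] Tz 0.002 tau6 0.03
18.22 cmdyaw 42.4 yaw 42.4 z 0.18199 xy [ 0.55287 -0.061  ] F [-0.57 -0.68 12.29] Tz -0.001 tau6 0.03
18.55 cmdyaw 37.4 yaw 37.4 z 0.182 xy [ 0.5529  -0.06106] F [-0.57 -0.74 12.19] Tz -0.003 tau6 0.031
18.88 cmdyaw 32.4 yaw 32.4 z 0.182 xy [ 0.55291 -0.06114] F [-0.41 -1.26 11.75] Tz 0.014 tau6 0.032
19.22 cmdyaw 27.4 yaw 27.4 z 0.182 xy [ 0.55293 -0.06121] F [-0.89 -0.63 11.98] Tz -0.005 tau6 0.032
19.55 cmdyaw 22.4 yaw 22.4 z 0.182 xy [ 0.55293 -0.06129] F [-0.63 -1.34 11.92] Tz 0.018 tau6 0.033
19.88 cmdyaw 17.4 yaw 17.4 z 0.182 xy [ 0.55292 -0.06137] F [-0.34 -1.3  11.63] Tz -0.001 tau6 0.033
20.22 cmdyaw 12.4 yaw 12.4 z 0.18201 xy [ 0.55291 -0.06144] F [-0.42 -1.75 11.8 ] Tz 0.01 tau6 0.034
20.55 cmdyaw 7.4 yaw 7.4 z 0.182 xy [ 0.55287 -0.06152] F [-0.62 -2.06 11.72] Tz 0.013 tau6 0.034
20.88 cmdyaw 6.4 yaw 6.4 z 0.182 xy [ 0.55286 -0.06154] F [-1.   -2.36 11.54] Tz 0.025 tau6 0.
[... 306 characters left out ...]
 cmdyaw 2.4 yaw 2.4 z 0.182 xy [ 0.55284 -0.06161] F [-0.91 -2.65 11.57] Tz 0.039 tau6 0.034
22.55 cmdyaw 1.4 yaw 1.41 z 0.182 xy [ 0.55282 -0.06162] F [-0.6  -2.62 11.68] Tz 0.041 tau6 0.034
22.88 cmdyaw 0.4 yaw 0.4 z 0.182 xy [ 0.55281 -0.06163] F [-1.09 -3.06 11.29] Tz 0.016 tau6 0.034
23.22 cmdyaw -0.6 yaw -0.59 z 0.182 xy [ 0.5528  -0.06164] F [-0.94 -2.38 11.83] Tz 0.041 tau6 0.035
23.55 cmdyaw -1.6 yaw -1.59 z 0.182 xy [ 0.55279 -0.06165] F [-0.53 -2.57 11.6 ] Tz 0.017 tau6 0.035
23.88 cmdyaw -2.6 yaw -2.59 z 0.18201 xy [ 0.55278 -0.06167] F [-1.18 -2.56 12.11] Tz 0.057 tau6 0.053
24.22 cmdyaw -3.6 yaw -3.59 z 0.182 xy [ 0.55276 -0.06164] F [-1.38 -2.19 12.02] Tz 0.063 tau6 0.074
stop
```

The end stop shows as tau6 rising from 0.034 to 0.074 Nm after 81.6–83° of hand rotation, which is 74.5° plus blade play. I'll relax the twist within the play, lift off and look.

```bash
python3 - <<'E'
from h import *
c=np.load('c.npy')
y=-.6
r.move_straight(c,down(np.radians(y)),speed=.05);rep(c,y)
c[2]=.1885;r.move_straight(c,speed=.02);rep(c,y)
c[2]=.215;r.move_straight(c,speed=.05);rep(c,y)
# view: back away along -y, yaw 79.4
q=down(np.radians(79.4));x=np.array([np.cos(np.radians(79.4)),np.sin(np.radians(79.4)),0])
c[2]=.25;r.move_straight(c,speed=.1)
r.reach(np.array([.5518,-.0605,.26])-.045*x,q);r.hold(.2)
s=r.read_state();im,d=optics.get_image('wrist');save('w5',im)
print(s['time_s'],s['grip_width'],s['contact_force']);P=cloud('wrist',d,s['eef_pos'],s['eef_rot'])
near=np.hypot(P[...,0]-.552,P[...,1]+.0606);print(np.median(P[(near<.01)][:,2]),np.median(P[(near<.04)&(P[...,2]<.065)&(P[...,2]>.045)][:,2]))
cv2.imwrite('pics/w5z.png',cv2.resize(im[114:214,258:378,::-1],None,fx=6,fy=6,interpolation=cv2.INTER_CUBIC))
E
```

```text
24.55 cmdyaw -0.6 yaw -0.6 z 0.18199 xy [ 0.5528 -0.0615] F [-0.83 -2.11 12.08] Tz -0.041 tau6 -0.012
25.19 cmdyaw -0.6 yaw -0.6 z 0.18826 xy [ 0.55188 -0.06052] F [ 0.37 -0.55  2.21] Tz -0.018 tau6 0.003
25.96 cmdyaw -0.6 yaw -0.6 z 0.21474 xy [ 0.55161 -0.06047] F [ 0.06 -0.14 -1.49] Tz -0.004 tau6 0.0
27.9833 0.02366527195392409 [ 0.41666139 -0.03909794 -2.20681656]
0.08929317756582676 0.0584383594152664
```

View pics/w5z.png

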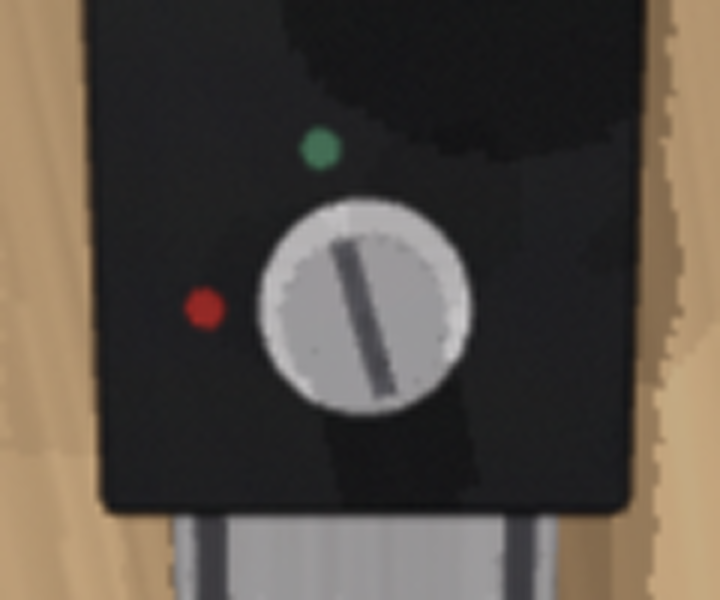

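View pics/w5.png

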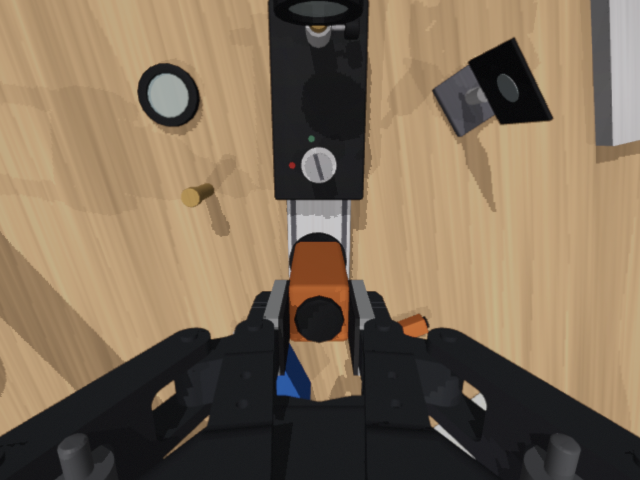

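The slot now points toward the green dot, from zoomed (343,243) to (387,393), about 73.7° or 1.29 rad. The head is back up at 0.089. I'm returning the driver to the stand.

```bash
python3 - <<'E'
from h import *
q=down(np.radians(80))
t=np.array([.4453,-.3219,.215])
r.reach(t,q);r.hold(.25)
m,tt,y=rep(t,80);e=t[:2]-m[4:6];t[:2]+=e
t[2]=.122
print(r.move_straight(t,q,speed=.06,max_force=6));m,tt,y=rep(t,80)
t[2]=.103
print(r.move_straight(t,q,speed=.01,max_force=5));m,tt,y=rep(t,80)
im,d=optics.get_image('wrist');save('w6',im)
E
```

```text
29.32 cmdyaw 80 yaw 80.08 z 0.21522 xy [ 0.44597 -0.32107] F [ 0.11 -0.24 -1.63] Tz -0.017 tau6 0.003
False
31.11 cmdyaw 80 yaw 80.0 z 0.12235 xy [ 0.44478 -0.32287] F [-0.14  0.12 -1.56] Tz 0.006 tau6 0.0
True
32.45 cmdyaw 80 yaw 80.0 z 0.10871 xy [ 0.4446  -0.32272] F [-0.54  0.04  5.28] Tz -0.021 tau6 0.005
```

View pics/w6.png

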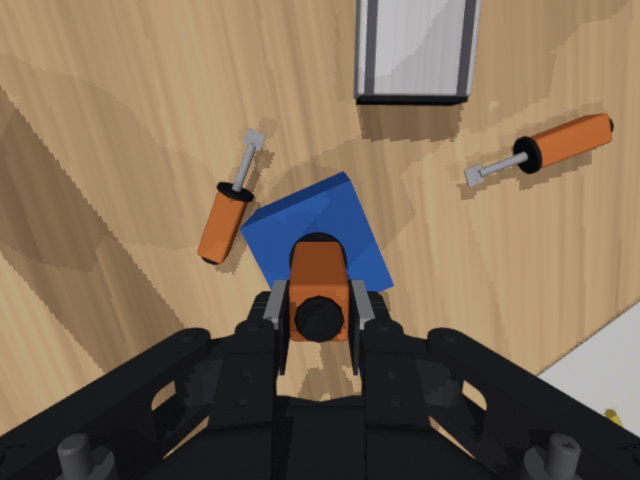

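```bash
python3 - <<'E'
from h import *
command_gripper(.05,force=40)
s=r.read_state();p=s['eef_pos'].copy();print(s['time_s'],s['contact_force'],s['grip_width'])
p[2]=.20;r.move_straight(p,speed=.08)
r.reach(np.array([.445,-.322,.27]),down(np.radians(90)));r.hold(.2)
s=r.read_state();im,d=optics.get_image('wrist');save('w7',im);P=cloud('wrist',d,s['eef_pos'],s['eef_rot'])
reg=np.zeros((480,640),bool);reg[160:255,270:365]=1
Q=P[reg&(P[...,2]>.119)];print('top',np.percentile(Q[:,2],[50,98]),cv2.minAreaRect((Q[:,:2]*1e3).astype(np.float32)))
H,S,V=cv2.split(cv2.cvtColor(im,cv2.COLOR_RGB2HSV))
for a,b in [(.07,.085),(.1,.119)]:
    Q=P[reg&(H<20)&(S>150)&(P[...,2]>a)&(P[...,2]<b)];print(a,len(Q),Q.mean(0))
f=np.load('w1.npz');
im2,d2=optics.get_image('scene');save('scene7',im2);im3,d3=optics.get_image('top');save('top7',im3)
print(s['time_s'],s['contact_force'])
E
```

```text
32.8667 [-0.39530979 -0.17097404 -0.09344388] 0.04993246327827235
top [0.13094073 0.13643776] ((444.40008544921875, -322.57183837890625), (26.236183166503906, 25.903676986694336), 80.16912841796875)
0.07 63 [ 0.44584857 -0.31003359  0.07772271]
0.1 104 [ 0.44614596 -0.31003828  0.10974997]
34.75 [-0.3878345  -0.18358985 -0.23341058]
```

View pics/w7.png

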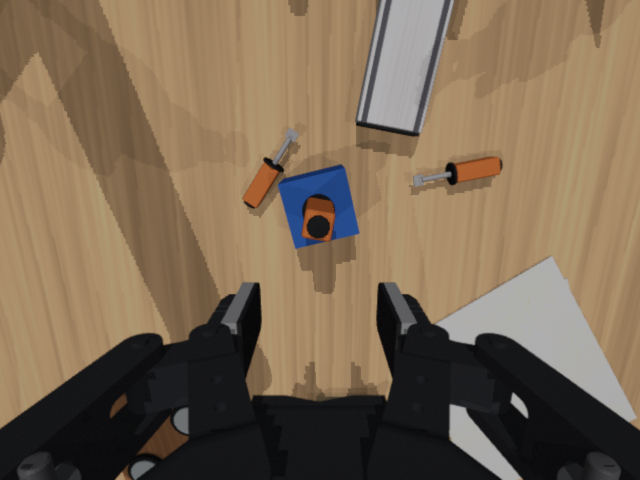

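View pics/scene7.png

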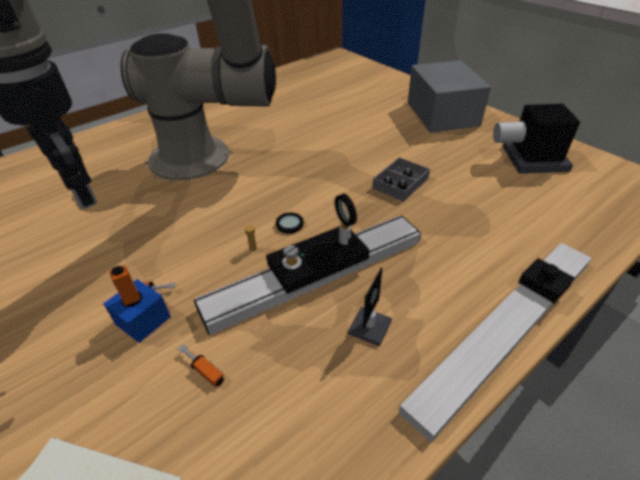

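The driver's handle is at (318,220), upright and fully down at cap height 0.136, about 1 mm from the hole's centre. Slit, post, lens cell and tray are unmoved in the scene view.

```bash
python3 -c "
from h import *
r.finish_job()"
```

```text
the job is handed in; nothing more can be done
```

The lens carrier is locked to the rail, the screwdriver is back in its stand, and the job was handed in at about 35 s of the 72 s allowed.

**Turning the screw:** I set the blade in the slot and pressed the screw to its bottom with about 13–14 N. I turned it clockwise until the end stop showed as a torque rise from 0.034 to 0.074 Nm, then stopped.

**Checks after lifting off:**
- **Screw:** the slot points to the green dot at about 1.29 rad (1.3 is the end stop). The head has sprung back up to its starting height.
- **Driver:** it stands upright and fully down in its stand. The hand was at the same height as at pick-up (0.1087 m), the cap top reads 0.136 m, and it sits about 1 mm from the hole's centre.
- **Other objects:** the slit, post, lens cell and tray look unmoved in the last scene picture.

**One oddity:** the two smaller look-alike drivers stood upright in the first pictures and were lying down by 3.3 s. The arm had not worked near them by then, so they seem to have tipped over by themselves. I left them where they lay.

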